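# Lay a standing latch carton down in its taped facing

## Task

First push the stray copper handle out of the empty taped outline onto the bare shelf, clear of the tape and still flat. Then tip the standing latch carton over from where it stands so that it comes down lying inside that outline, label side up like its neighbour. Do it gently with the fingertips: pick nothing up, pinch nothing, and leave the other goods where they are.

Things in the scene. Friction and masses are not known exactly. Their poses are not given: they have to be found in the camera images.
- facing: Empty outline of blue tape, flat on the white shelf, fixed; 190 mm (x) by 100 mm (y) inside the 10 mm wide tape. Origin: its centre at shelf height (z = 0); x runs from the end where the carton stands to the far end, y to the left of that. An equal outline with the neighbour carton is 150 mm to its right (y = -150 mm). The shelf on its left (y = 60 to 200 mm, from x = -60 mm on) is bare.
- carton: Standing cardboard carton, 46 deep (x), 64 wide (y), 150 mm tall (z), 240 to 440 g. Origin: centre of underside. White and red label on its -x face; +x faces along the outline. Stands on the near end tape, origin 98 mm (+-8) behind the outline's centre, turned at most 0.05 rad: tipped straight over its +x bottom edge it lands inside. Leant 17 degrees it falls. Pushed in the upper half it tips, low it slides.
- carton_mid (a point): The middle of the carton, 75 mm above its underside; 23 mm above the shelf once it lies flat.
- carton_foot (a point): Middle of the carton's bottom edge on the +x face, over which it tips; on the shelf.
- carton_head (a point): Middle of the carton's top edge on the +x face, 150 mm above carton_foot; comes down at the far end of the outline.
- handle: Stray copper bow handle lying flat inside the outline, 12 mm high. Bar 108 mm long (x), 12 mm square, at y = -18 to -6 mm; two 12 mm square legs at x = +-48 mm reach to y = +20 mm. 130 to 200 g, slides easily. Origin: underside, middle of the length. Bar roughly along the outline (within 0.45 rad), legs towards the outline's left (+y).
- handle_a (a point): Outer corner of the handle: end of bar at x = -54, y = -18 mm, 6 mm up.
- handle_b (a point): Outer corner of the handle: end of bar at x = +54, y = -18 mm, 6 mm up.
- handle_c (a point): Outer corner of the handle: end of leg at x = +54, y = +20 mm, 6 mm up.
- handle_d (a point): Outer corner of the handle: end of leg at x = -54, y = +20 mm, 6 mm up.
- neighbour: An equal carton already lying label up in the second outline, 150 mm (x) by 64 mm (y), 46 mm high, loose. Origin: centre of its underside. Leave it alone.
- roller: Satin black barn door roller lying flat, loose: strap 40 mm (x) by 190 mm (y), 6 mm thick, a grooved wheel 74 mm across centred at y = +66 mm, top of its axle bolt 35 mm up. Origin: underside, middle of the strap. It lies near one side of the standing carton. Leave it alone.
- cylinder: Small silver keyed deadbolt cylinder standing on its end, keyway up, loose: 31 mm across at the foot, collar 42 mm across, 43 mm tall. Origin: centre of its foot. It stands near the other side of the standing carton. (Far right, beyond the neighbour, is a fixed test panel 220 mm tall, and other stock lines both ends of the shelf: not part of the job.) Leave it alone.
There are look-alikes about, which are no part of the job. Of the things like the handle, leave any that is turquoise; of the rest the larger one is meant.

How it is judged:
By the outcome, as a careful person would: the job done as asked, in the order asked, and still so for the second after the job is handed in, with the robot touching nothing.
It also fails if it takes over 48 s, if anything falls off the work surface, if the arm or the gripper's body presses on something with over 40 N, if the wrist force passes 120 N, or if a joint passes its speed limit or range.

## Robot

A 6-joint arm with a two-finger parallel gripper is mounted at the origin on the work surface. World frame = base frame: x ahead of the robot, y to its left, z up, the work surface at z = 0. Lengths are in mm, angles in rad, forces in N, time in s.
With the tool pointing down it reaches from about 300 to 775 mm from the base axis. Payload 14.6 kg.
Tool frame: the origin (TCP) lies on the centre line of the jaws, within the pads' length; the fingertips stand manip.finger_overhang ahead of it and the grasp point (between the pads) lies 11 mm behind it (manip.finger_overhang is the distance from the TCP to the fingertips, in mm); y points along the fingers, x is the direction in which the jaws open and shut, and the axes are right-handed (so a half turn about y gives the same grasp; the last joint's range is limited). The gripper opens to 94 mm and grips with 3 to 60 N. Pads are 16 mm wide; open, the fingers measure 119 mm over their backs; the gripper's body (75 mm by 177 mm) begins 78 mm behind the grasp point.
Start: joints at [1.134, 0.3, 1.521, -0, 1.321, -0.067], TCP at [198.783, 512.811, 213.446] pointing down, gripper open.
Joint ranges: [-3.03, 3.03], [-0.79, 2.21], [0.23, 2.52], [-1.04, 4.18], [0, 3.07], [-2.55, 2.55]. Speed limits (rad/s): [2.22, 2.22, 2.57, 3.14, 3.14, 3.14].

## Interface

Orientations are given as [roll, pitch, yaw] about the fixed x, y, z axes, in that order (R = Rz(yaw) Ry(pitch) Rx(roll)).
In Python, from cell import monitor, viewer, ticket, manip gives the robot as it stands.
- The arm moves only by the shell command python3 -m jog 'ROWS' [FORCE]. ROWS is JSON, a list of rows, each an object of numbers: "grip": the finger opening in cm, from 0 to 9.4; "dx", "dy", "dz": the shift along the tool's x, y, z in cm; "spin": the turn about the tool's y in degrees. In form: [{"grip": .., "dx": .., "dy": .., "dz": .., "spin": ..}, ...]. A call has 1 to 20 rows; each row is the pose to reach, as a shift and turn from the pose commanded when the call began, along the tool's axes at that moment; what a row does not reach only later rows make up. A row lasts 1/8 s, in which the tool goes at most 62.5 mm and 10.7 degrees, less where a joint would pass 70% of its speed; a pose out of reach is approached as far as the arm can. A call with a gripper value outside its range is refused whole. The fingers move at their own pace and stop on an object; FORCE is the grip in N (left out, the last holds). Time passes only in rows, so rows that repeat a pose let the fingers close. It gives the time, the measured TCP pose, the force and the opening at its end, in the units of the state.
- monitor.read_state(): the state, without advancing time (a new reading comes with each control period).
- viewer.camera(name): name is "side" or "top" or "wrist"; returns a dict with "color" (400x640x3 uint8, red, green, blue), "vertical_fov" (degrees; the focal length in pixels is half the picture's height over the tangent of half this angle, whatever the lens; pixels are square), "cx", "cy" (the principal point, pixels), "k1" (the pictures are not rectified: a ray, as slopes to the right and down, at radius r is drawn at 1 + k1 r^2 times it, then the intrinsics apply), "rvec" (rotation vector, rad) and "tvec" (3), from world to camera coordinates, as OpenCV has them. Camera axes: x right, y down, z forward; pixel columns grow to the right and rows downward; lengths in mm; the calibration is good to about 2 mm. A picture is of the moment at which its call begins. There is no depth.
- ticket.sign_off(): hands the job in, once; it reports no verdict.
The state is a dict: "clock": time; "joints": joint angles; "qd": joint speeds; "effort": joint torques, N m; "eef_pos": TCP position; "eef_rot": TCP orientation; "wrist_force": force on the tool from outside, world axes, zero at the start; "moment": the same for the moment, N m; "finger_gap": finger opening in mm.
Only numpy, scipy, OpenCV 4.12 (cv2) and the standard library are available. Lean on these libraries where they do the work, as an engineer would, in place of code of your own. Each camera call takes 0.05 s, during which the arm holds its last target. There are 200 camera calls.

## Working session

There is one attempt and no reset: what is moved stays moved. The work goes in short steps, Python scripts to look and compute and a shell command to move; the robot and the scene stay as the last step left them, time stands still between calls to the robot, and variables do not carry over. Pictures are saved under pics/ and viewed, about 8 in all and at most 12, crops included, and the job is handed in when it is done.

```bash
mkdir -p pics
cat > h.py <<'E'
import numpy as np, cv2
from cell import monitor, viewer, ticket, manip
def cam(n):
    c=viewer.camera(n); c['f']=200/np.tan(np.radians(c['vertical_fov'])/2)
    c['R']=cv2.Rodrigues(np.array(c['rvec'],float))[0]; c['t']=np.array(c['tvec'],float); return c
def K(c): return np.array([[c['f'],0,c['cx']],[0,c['f'],c['cy']],[0,0,1.]]),np.array([c['k1'],0,0,0.])
def ray(c,uv,z):
    k,d=K(c); s=cv2.undistortPoints(np.array(uv,float).reshape(-1,1,2),k,d).reshape(-1,2)
    D=np.c_[s,np.ones(len(s))]@c['R']; o=-c['R'].T@c['t']
    return o+D*((z-o[2])/D[:,2])[:,None]
def proj(c,P):
    k,d=K(c); return cv2.projectPoints(np.array(P,float).reshape(-1,1,3),c['R'],c['t'],k,d)[0].reshape(-1,2)
def save(c,n,crop=None,s=1):
    im=c['color'][:,:,::-1]
    if crop: x0,y0,x1,y1=crop; im=im[y0:y1,x0:x1]
    cv2.imwrite('pics/'+n,cv2.resize(im,None,fx=s,fy=s,interpolation=cv2.INTER_CUBIC))
E
python3 - <<'E'
from h import *
print(monitor.read_state(), manip.finger_overhang)
for n in('top','side'):
    c=cam(n); save(c,n+'0.png'); print(n,c['f'],c['cx'],c['cy'],c['k1'],-c['R'].T@c['t'],c['R'][2])
E
```

```text
{'clock': 0.0, 'joints': array([ 1.13437631e+00,  3.00489948e-01,  1.52157142e+00, -3.71221196e-05,
        1.32070273e+00, -6.66081793e-02]), 'qd': array([-0.00170367, -0.00093361, -0.00027247, -0.00102205, -0.00047446,
       -0.00082079]), 'effort': array([-9.05595675e-05, -5.31807411e+01, -3.52734840e+01,  7.07485923e-02,
        2.43849086e-02, -1.08827867e-04]), 'eef_pos': array([198.70123926, 512.58297629, 212.88007577]), 'eef_rot': array([-1.57075423e+00,  1.17123699e-03,  1.20099372e+00]), 'wrist_force': array([-0.252433  ,  0.15330396,  0.19981693]), 'moment': array([-0.0121101 , -0.03511764,  0.02880669]), 'finger_gap': 94.01350853810837} 8.0
top 373.9443383738112 318.34580992527754 198.32992367199995 -0.01862413267444273 [485.51533168   1.86803799 930.25239904] [ 0.14556973 -0.00436706 -0.98933836]
side 477.31806583924794 313.4462085158789 200.2257530264168 0.03747303955463522 [  98.21356025 -570.36428537  681.75802398] [ 0.54430758  0.59767214 -0.58865718]
```

View pics/top0.png

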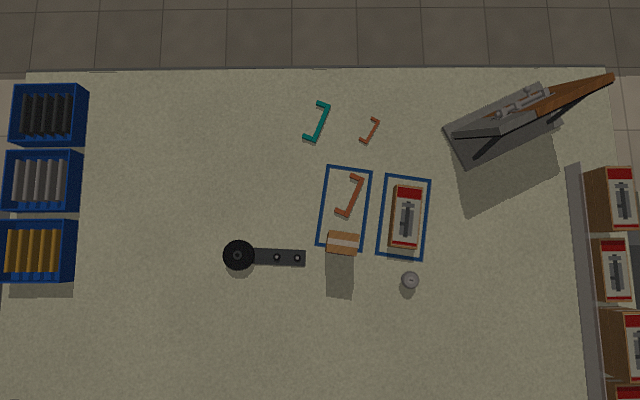

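View pics/side0.png

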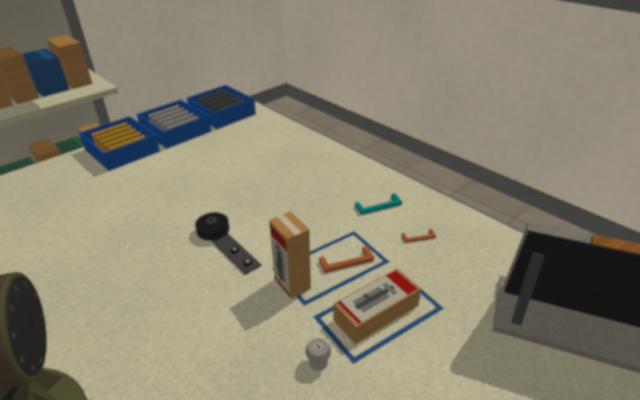

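Two pictures viewed. Handle candidates in the top view: turquoise (317,122), which is excluded; small copper (370,130), outside the outline; larger copper (350,195), inside the outline, which is the one meant. The standing carton is at (342,243), the roller at (265,256), the cylinder at (410,281) and the neighbour at (405,217).

Run:
```python
from h import *
c=cam('top'); im=c['color']; hsv=cv2.cvtColor(im,cv2.COLOR_RGB2HSV)
roi=np.zeros(im.shape[:2],np.uint8); roi[155:265,305:376]=255
blue=cv2.inRange(hsv,(100,120,50),(125,255,255))&roi
# outline: collect outer boundary pixels -> world
ys,xs=np.nonzero(blue); P=ray(c,np.c_[xs,ys],0)[:,:2]
r=cv2.minAreaRect(P.astype(np.float32)); print('tape rect',r,len(P)); print(cv2.boxPoints(r).round(1).tolist())
roi2=np.zeros_like(roi); roi2[165:224,325:368]=255
cop=cv2.inRange(hsv,(3,110,90),(16,255,255))&roi2
ct=max(cv2.findContours(cop,0,1)[0],key=cv2.contourArea); print('area',cv2.contourArea(ct))
ys,xs=np.nonzero(cop); H=ray(c,np.c_[xs,ys],10)[:,:2]; r=cv2.minAreaRect(H.astype(np.float32)); print('handle rect',r,H.mean(0)); print(cv2.boxPoints(r).round(1).tolist())
for z in (0,150):
  print('carton',z, ray(c,[[328,231],[359,233],[357,256],[325,253]],z)[:,:2].round(0).tolist())
print('roller', ray(c,[[238,255],[305,250],[305,266]],6).round(0).tolist(),'cyl',ray(c,[[410,281]],43).round(0))
save(c,'crop1.png',(215,155,445,305),3.4)
v=im.copy()[155:265,305:376];
```

```text
tape rect ((597.8803100585938, -80.70064544677734), (151.57261657714844, 207.79197692871094), 81.49996185302734) 640
[[483.8999938964844, -140.3000030517578], [689.4000244140625, -171.0], [711.7999877929688, -21.100000381469727], [506.29998779296875, 9.600000381469727]]
area 210.5
handle rect ((630.5389404296875, -79.14192962646484), (36.846588134765625, 106.97457122802734), 65.42247009277344) [627.26005645 -85.316362  ]
[[574.2000122070312, -73.5999984741211], [671.5, -118.0999984741211], [686.7999877929688, -84.5999984741211], [589.5999755859375, -40.099998474121094]]
carton 0 [[540.0, -25.0], [534.0, -102.0], [478.0, -96.0], [486.0, -17.0]]
carton 150 [[531.0, -21.0], [527.0, -85.0], [479.0, -80.0], [486.0, -14.0]]
roller [[483.0, 196.0, 6.0], [494.0, 32.0, 6.0], [455.0, 32.0, 6.0]] cyl [[ 419. -213.   43.]]
```

View pics/crop1.png

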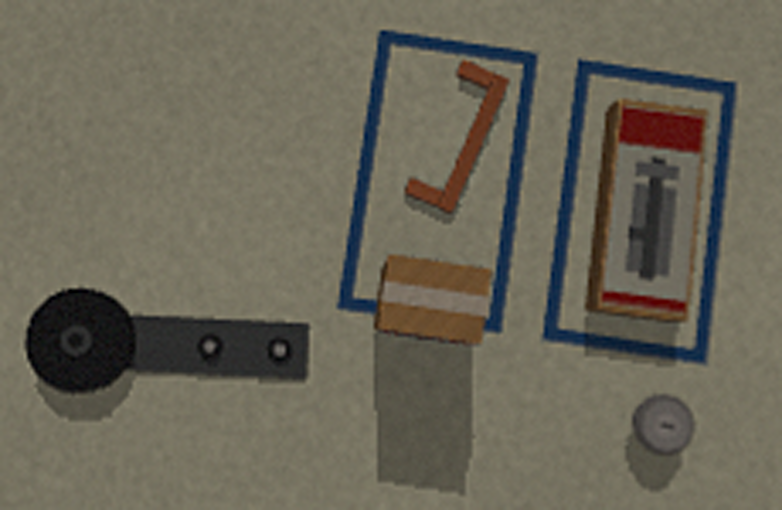

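The crop shows the handle with its bar on the right and legs to the left, matching the description. The tape mask caught some of the neighbour's outline, so I'll redo it from the corners.

Run:
```python
from h import *
c=cam('top')
f=lambda L: np.c_[[215+x/3.4-.35 for x,y in L],[155+y/3.4-.35 for x,y in L]]
T=ray(c,f([(338,307),(500,331),(537,54),(380,31)]),0)[:,:2]
print(T.round(1).tolist(),[np.linalg.norm(T[i]-T[i-1]).round(1) for i in range(4)])
o=T.mean(0); ex=T[2]+T[3]-T[0]-T[1]; ex/=np.linalg.norm(ex); ey=np.array([-ex[1],ex[0]]); M=np.array([ex,ey])
print('facing',o,np.arctan2(ex[1],ex[0]),'robot->',o)
def loc(P): return ((P-o)@M.T).round(1).tolist()
print('handle top corners a,b,c,d',loc(ray(c,f([(450,211),(508,79),(463,62),(408,182)]),12)[:,:2]))
C=ray(c,f([(388,257),(493,268),(482,344),(378,329)]),150)[:,:2]
print('carton top',C.round(1).tolist(),loc(C),loc(C.mean(0)),[np.linalg.norm(C[i]-C[i-1]).round(1) for i in range(4)])
N=ray(c,f([(622,101),(708,110),(690,321),(604,310)]),46)[:,:2]; print('neigh',loc(N))
print('cyl',loc(ray(c,f([(663,425)]),43)[:,:2]),'roller',loc(ray(c,f([(308,322),(307,380),(80,340)]),6)[:,:2]))
```

```text
[[506.1, 9.6], [487.6, -107.7], [692.5, -141.0], [711.3, -23.7]] [np.float64(207.8), np.float64(118.7), np.float64(207.6), np.float64(118.8)]
facing [599.37059729 -65.72755431] -0.1610828794750634 robot-> [599.37059729 -65.72755431]
handle top corners a,b,c,d [[-23.9, -10.6], [79.2, -39.3], [86.8, -4.7], [-7.5, 22.6]]
carton top [[532.9, -22.6], [525.5, -86.8], [479.6, -78.9], [489.3, -15.9]] [[-72.5, 31.9], [-69.5, -32.6], [-116.1, -32.2], [-116.7, 31.6]] [-93.7, -0.3] [np.float64(44.2), np.float64(64.6), np.float64(46.6), np.float64(63.8)]
neigh [[68.1, -118.0], [70.9, -179.1], [-78.2, -183.1], [-79.6, -123.3]]
cyl [[-151.1, -173.5]] roller [[-118.1, 79.0], [-158.9, 73.4], [-155.5, 239.2]]
```

```bash
cat >> h.py <<'E'
O=np.array([599.4,-65.7]); TH=-0.161
def w(x,y): return O+np.array([[np.cos(TH),-np.sin(TH)],[np.sin(TH),np.cos(TH)]])@[x,y]
def loc(P): return (np.asarray(P)[...,:2]-O)@np.array([[np.cos(TH),-np.sin(TH)],[np.sin(TH),np.cos(TH)]])
def go(x,y,tip,yaw):
    """shift (cm, deg) from present pose to facing x,y, fingertip height tip, tool x at yaw in facing"""
    s=monitor.read_state(); y0=s['eef_rot'][2]; d=np.r_[w(x,y),tip+8]-s['eef_pos']
    sp=-(yaw+TH-y0); sp=(sp+np.pi)%(2*np.pi)-np.pi
    return dict(dx=round((d[0]*np.cos(y0)+d[1]*np.sin(y0))/10,2),dy=round(-d[2]/10,2),dz=round((-d[0]*np.sin(y0)+d[1]*np.cos(y0))/10,2),spin=round(np.degrees(sp),1))
E
python3 - <<'E'
from h import *
print(go(35.6,-52,205,-.27),go(35.6,-52,4,-.27))
c=cam('top');print('turq',loc(ray(c,[[305,142],[303,137],[329,102]],10)))
E
```

```text
{'dx': np.float64(-43.8), 'dy': np.float64(0.01), 'dz': np.float64(-62.82), 'spin': np.float64(93.5)} {'dx': np.float64(-43.8), 'dy': np.float64(20.11), 'dz': np.float64(-62.82), 'spin': np.float64(93.5)}
turq [[149.20742512 121.43216056]
 [161.47140097 128.52203746]
 [264.45125699  76.65709238]]
```

```bash
python3 -m jog '[{"grip":6,"dx":-43.8,"dy":0,"dz":-62.8,"spin":93.5},{"grip":6,"dx":-43.8,"dy":0,"dz":-62.8,"spin":93.5},{"grip":6,"dx":-43.8,"dy":0,"dz":-62.8,"spin":93.5},{"grip":6,"dx":-43.8,"dy":0,"dz":-62.8,"spin":93.5},{"grip":6,"dx":-43.8,"dy":0,"dz":-62.8,"spin":93.5},{"grip":6,"dx":-43.8,"dy":0,"dz":-62.8,"spin":93.5},{"grip":6,"dx":-43.8,"dy":0,"dz":-62.8,"spin":93.5},{"grip":6,"dx":-43.8,"dy":0,"dz":-62.8,"spin":93.5},{"grip":6,"dx":-43.8,"dy":0,"dz":-62.8,"spin":93.5},{"grip":6,"dx":-43.8,"dy":0,"dz":-62.8,"spin":93.5},{"grip":6,"dx":-43.8,"dy":0,"dz":-62.8,"spin":93.5},{"grip":6,"dx":-43.8,"dy":0,"dz":-62.8,"spin":93.5},{"grip":6,"dx":-43.8,"dy":0,"dz":-62.8,"spin":93.5},{"grip":6,"dx":-43.8,"dy":0,"dz":-62.8,"spin":93.5},{"grip":6,"dx":-43.8,"dy":0,"dz":-62.8,"spin":93.5},{"grip":6,"dx":-43.8,"dy":0,"dz":-62.8,"spin":93.5}]'
python3 - <<'E'
from h import *
print(monitor.read_state()['joints'],go(35.6,-52,4,-.27))
c=cam('wrist'); save(c,'wr1.png'); print(proj(c,[[*w(x,y),z] for x,y,z in [(27.6,-25,12),(-23.9,-10.6,12),(79,-39,12),(-95,-50,0),(95,-50,0)]]).round(0).tolist())
E
```

```text
clock: 2.25
eef_pos: [625.8, -121.3, 214.0]
eef_rot: [-1.571, -0.001, -0.429]
wrist_force: [0.0, 0.5, 0.4]
finger_gap: 59.9
[-2.48936143e-01  4.97505285e-01  1.24629178e+00  4.43692602e-05
  1.39720899e+00  1.80497626e-01] {'dx': np.float64(0.1), 'dy': np.float64(20.2), 'dz': np.float64(-0.11), 'spin': np.float64(0.1)}
[[308.0, 160.0], [266.0, 160.0], [349.0, 160.0], [228.0, 200.0], [362.0, 164.0]]
```

View pics/wr1.png

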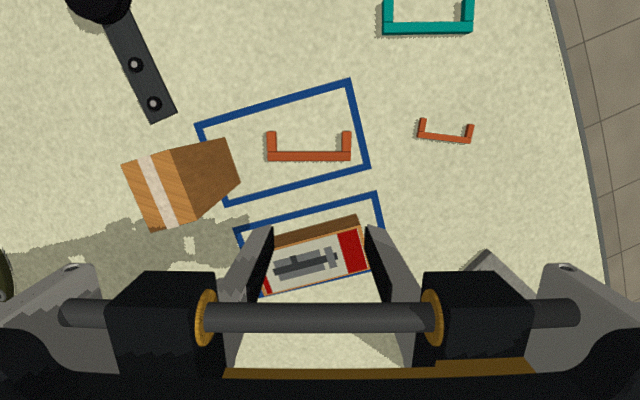

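The wrist view confirms it: the handle bar is at (266..350, 160), as predicted, and the neighbour and carton sit clear of the fingertips' descent. Going down behind the bar.

```bash
python3 -m jog '[{"grip":6,"dx":0.1,"dy":5,"dz":-0.1,"spin":0},{"grip":6,"dx":0.1,"dy":10,"dz":-0.1,"spin":0},{"grip":6,"dx":0.1,"dy":15,"dz":-0.1,"spin":0},{"grip":6,"dx":0.1,"dy":18,"dz":-0.1,"spin":0},{"grip":6,"dx":0.1,"dy":20,"dz":-0.1,"spin":0},{"grip":6,"dx":0.1,"dy":20.1,"dz":-0.1,"spin":0},{"grip":6,"dx":0.1,"dy":20.1,"dz":-0.1,"spin":0}]'
python3 - <<'E'
from h import *
for t in [(38,-25,4,-.22),(40,0,4,-.12),(40,40,4,0),(38,85,4,.05)]: print(go(*t))
E
```

```text
clock: 3.18
eef_pos: [627.2, -123.9, 13.9]
eef_rot: [-1.57, -0.002, -0.431]
wrist_force: [0.3, -0.1, 0.6]
finger_gap: 59.9
{'dx': np.float64(-0.63), 'dy': np.float64(0.19), 'dz': np.float64(2.73), 'spin': np.float64(-2.9)}
{'dx': np.float64(-1.1), 'dy': np.float64(0.19), 'dz': np.float64(5.2), 'spin': np.float64(-8.6)}
{'dx': np.float64(-2.17), 'dy': np.float64(0.19), 'dz': np.float64(9.05), 'spin': np.float64(-15.5)}
{'dx': np.float64(-3.56), 'dy': np.float64(0.19), 'dz': np.float64(13.34), 'spin': np.float64(-18.3)}
```

```bash
python3 -m jog '[{"grip":6,"dx":-0.2,"dy":0.15,"dz":0.8,"spin":0},{"grip":6,"dx":-0.3,"dy":0.15,"dz":1.3,"spin":0},{"grip":6,"dx":-0.4,"dy":0.15,"dz":1.8,"spin":-1},{"grip":6,"dx":-0.5,"dy":0.15,"dz":2.4,"spin":-2},{"grip":6,"dx":-0.7,"dy":0.15,"dz":3.1,"spin":-3.5},{"grip":6,"dx":-0.8,"dy":0.15,"dz":3.8,"spin":-5},{"grip":6,"dx":-1.0,"dy":0.15,"dz":4.5,"spin":-7},{"grip":6,"dx":-1.1,"dy":0.15,"dz":5.2,"spin":-8.6},{"grip":6,"dx":-1.4,"dy":0.15,"dz":6,"spin":-10},{"grip":6,"dx":-1.6,"dy":0.15,"dz":6.8,"spin":-11.5},{"grip":6,"dx":-1.8,"dy":0.15,"dz":7.6,"spin":-13},{"grip":6,"dx":-2.0,"dy":0.15,"dz":8.4,"spin":-14.5},{"grip":6,"dx":-2.2,"dy":0.15,"dz":9.1,"spin":-15.5},{"grip":6,"dx":-2.5,"dy":0.15,"dz":9.9,"spin":-16},{"grip":6,"dx":-2.7,"dy":0.15,"dz":10.7,"spin":-16.6},{"grip":6,"dx":-3,"dy":0.15,"dz":11.5,"spin":-17.2},{"grip":6,"dx":-3.2,"dy":0.15,"dz":12.2,"spin":-17.8},{"grip":6,"dx":-3.4,"dy":0.15,"dz":12.8,"spin":-18.3},{"grip":6,"dx":-3.5,"dy":0.15,"dz":13.2,"spin":-18.3},{"grip":6,"dx":-3.5,"dy":0.15,"dz":13.4,"spin":-18.3}]'
python3 - <<'E'
from h import *
s=monitor.read_state(); print(loc(s['eef_pos']),s['clock'])
c=cam('side'); save(c,'side1.png',(180,170,460,380),2.8)
E
```

```text
clock: 5.68
eef_pos: [650.7, 12.7, 10.9]
eef_rot: [-1.571, 0.0, -0.111]
wrist_force: [-0.5, -0.7, 0.5]
finger_gap: 60.1
[38.03336921 85.58663658] 5.675
```

View pics/side1.png

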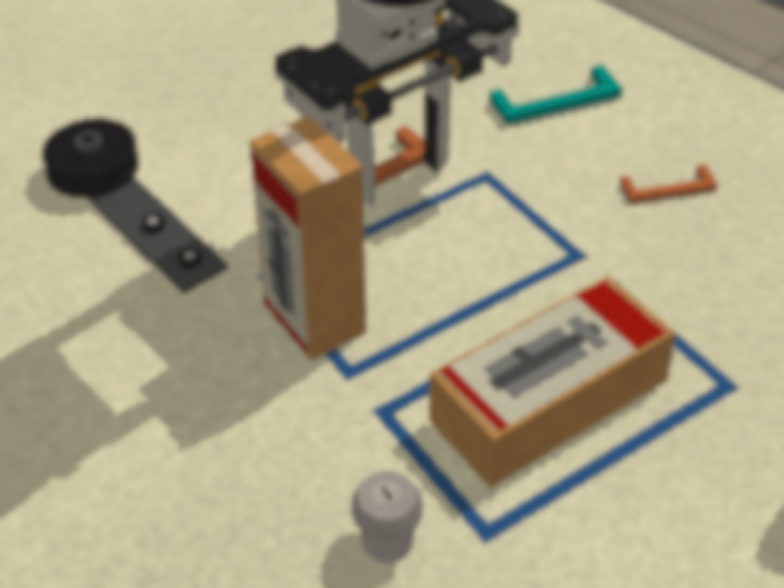

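Viewed 5 so far. The handle is flat on the bare shelf beyond the left tape, behind the fingers. Backing off and lifting.

```bash
python3 -m jog '[{"grip":6,"dx":0,"dy":0,"dz":-1,"spin":0},{"grip":6,"dx":0,"dy":0,"dz":-3,"spin":0},{"grip":5,"dx":0,"dy":-5,"dz":-3,"spin":0},{"grip":3,"dx":0,"dy":-11,"dz":-3,"spin":0},{"grip":3,"dx":0,"dy":-17,"dz":-3,"spin":0},{"grip":3,"dx":0,"dy":-21.6,"dz":-3,"spin":0},{"grip":3,"dx":0,"dy":-21.6,"dz":-3,"spin":0},{"grip":3,"dx":0,"dy":-21.6,"dz":-3,"spin":0}]'
python3 - <<'E'
from h import *
for y in (1.571,-1.571): print(go(-150,-0.3,220,y),go(-150,-.3,118,y))
E
```

```text
clock: 6.72
eef_pos: [646.9, -18.3, 225.8]
eef_rot: [-1.571, 0.001, -0.112]
wrist_force: [-0.7, -0.1, 0.2]
finger_gap: 29.9
{'dx': np.float64(-19.17), 'dy': np.float64(-0.22), 'dz': np.float64(-4.54), 'spin': np.float64(-87.2)} {'dx': np.float64(-19.17), 'dy': np.float64(9.98), 'dz': np.float64(-4.54), 'spin': np.float64(-87.2)}
{'dx': np.float64(-19.17), 'dy': np.float64(-0.22), 'dz': np.float64(-4.54), 'spin': np.float64(92.8)} {'dx': np.float64(-19.17), 'dy': np.float64(9.98), 'dz': np.float64(-4.54), 'spin': np.float64(92.8)}
```

```bash
python3 -m jog '[{"grip":3,"dx":-5,"dy":-0.2,"dz":-1.2,"spin":-10},{"grip":3,"dx":-10,"dy":-0.2,"dz":-2.4,"spin":-20},{"grip":3,"dx":-15,"dy":-0.2,"dz":-3.6,"spin":-30},{"grip":3,"dx":-19.2,"dy":-0.2,"dz":-4.5,"spin":-40},{"grip":3,"dx":-19.2,"dy":-0.2,"dz":-4.5,"spin":-50},{"grip":3,"dx":-19.2,"dy":-0.2,"dz":-4.5,"spin":-60},{"grip":3,"dx":-19.2,"dy":-0.2,"dz":-4.5,"spin":-70},{"grip":3,"dx":-19.2,"dy":-0.2,"dz":-4.5,"spin":-80},{"grip":3,"dx":-19.2,"dy":-0.2,"dz":-4.5,"spin":-87.2},{"grip":3,"dx":-19.2,"dy":-0.2,"dz":-4.5,"spin":-87.2},{"grip":3,"dx":-19.2,"dy":-0.2,"dz":-4.5,"spin":-87.2}]'
python3 - <<'E'
from h import *
s=monitor.read_state(); print(loc(s['eef_pos']),s['eef_rot'],s['joints'])
print(go(-150,-.3,118,1.571))
c=cam('top'); save(c,'top2.png',(215,100,445,300),3.4)
c=cam('wrist'); save(c,'wr2.png')
E
```

```text
clock: 8.1
eef_pos: [451.3, -40.8, 228.2]
eef_rot: [-1.57, 0.0, 1.407]
wrist_force: [0.0, -0.2, 0.9]
finger_gap: 30.0
[-150.20762156    0.78812747] [-1.56952873e+00  4.60442611e-06  1.40731969e+00] [-1.71118179e-01  6.98786681e-02  1.75835264e+00 -1.47726627e-05
  1.31462887e+00 -1.57843411e+00]
{'dx': np.float64(-0.11), 'dy': np.float64(10.22), 'dz': np.float64(-0.02), 'spin': np.float64(-0.2)}
```

View pics/wr2.png

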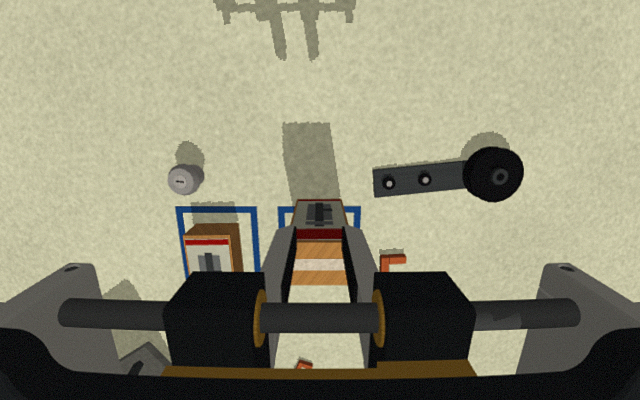

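Viewed 6. The wrist view shows the carton's label face and top edge at (297..345, ~238), centred between the two fingertips, and the handle leg at (393,260) outside the tape. Checking the rear edge by ray and descending.

```bash
python3 - <<'E'
from h import *
c=cam('wrist'); print('rear top edge',loc(ray(c,[[298,239],[345,239]],150)))
E
python3 -m jog '[{"grip":3,"dx":-0.1,"dy":4,"dz":0,"spin":0},{"grip":3,"dx":-0.1,"dy":8,"dz":0,"spin":0},{"grip":3,"dx":-0.1,"dy":10.2,"dz":0,"spin":0},{"grip":3,"dx":-0.1,"dy":10.2,"dz":0,"spin":0},{"grip":3,"dx":-0.1,"dy":10.2,"dz":0,"spin":0}]'
python3 - <<'E'
from h import *
print(loc(monitor.read_state()['eef_pos']))
c=cam('wrist'); print('tip px',proj(c,[[*w(-150,0),118]]),go(-75,-.3,118,1.571))
E
```

```text
rear top edge [[-118.11222958  -19.0082394 ]
 [-118.01842404   24.46920352]]
clock: 8.88
eef_pos: [451.9, -41.8, 128.0]
eef_rot: [-1.572, 0.0, 1.41]
wrist_force: [-0.3, -0.3, 1.0]
finger_gap: 29.9
[-1.49462414e+02 -1.16376287e-02]
tip px [[319.79175063 235.5982731 ]] {'dx': np.float64(-0.03), 'dy': np.float64(0.21), 'dz': np.float64(-7.44), 'spin': np.float64(0.0)}
```

View pics/top2.png

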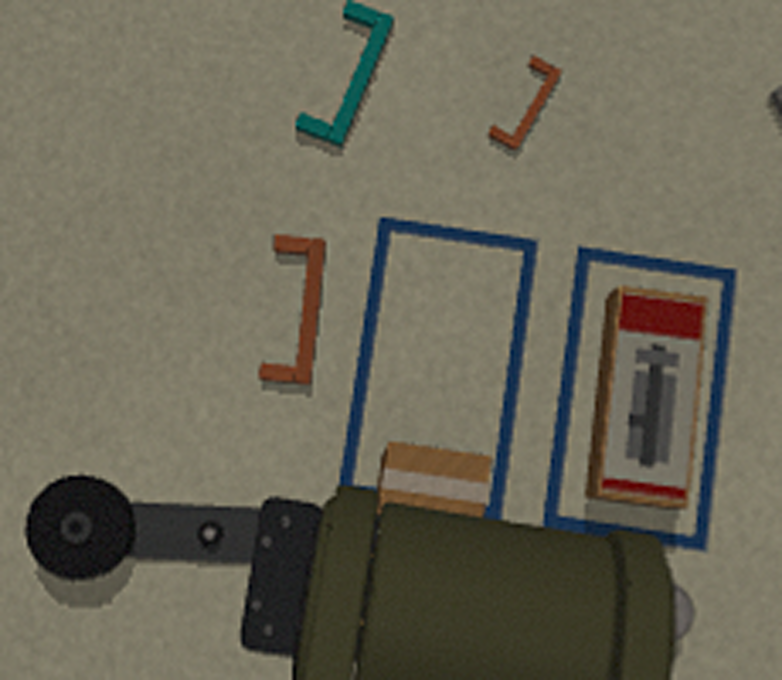

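Viewed 7. The handle lies about 30 mm clear of the left tape, and the neighbour, turquoise and small copper handles are unmoved. Starting the slow push high on the label face, pausing partway to check that the carton tips and doesn't slide.

```bash
python3 -m jog '[{"grip":3,"dx":0,"dy":0.2,"dz":-1,"spin":0},{"grip":3,"dx":0,"dy":0.2,"dz":-1.8,"spin":0},{"grip":3,"dx":0,"dy":0.2,"dz":-2.1,"spin":0},{"grip":3,"dx":0,"dy":0.2,"dz":-2.4,"spin":0},{"grip":3,"dx":0,"dy":0.2,"dz":-2.7,"spin":0},{"grip":3,"dx":0,"dy":0.2,"dz":-3,"spin":0},{"grip":3,"dx":0,"dy":0.2,"dz":-3.3,"spin":0},{"grip":3,"dx":0,"dy":0.2,"dz":-3.6,"spin":0},{"grip":3,"dx":0,"dy":0.2,"dz":-3.9,"spin":0},{"grip":3,"dx":0,"dy":0.2,"dz":-4.2,"spin":0}]'
python3 - <<'E'
from h import *
s=monitor.read_state(); print(loc(s['eef_pos']))
c=cam('side'); save(c,'side2.png',(180,170,460,380),2.8)
print(go(-72,-.3,118,1.571))
E
```

```text
clock: 10.18
eef_pos: [493.1, -48.4, 125.0]
eef_rot: [-1.571, 0.0, 1.41]
wrist_force: [0.2, 0.4, 0.4]
finger_gap: 29.9
[-1.07736226e+02 -1.37423937e-03]
{'dx': np.float64(-0.03), 'dy': np.float64(-0.11), 'dz': np.float64(-3.55), 'spin': np.float64(0.0)}
```

View pics/side2.png

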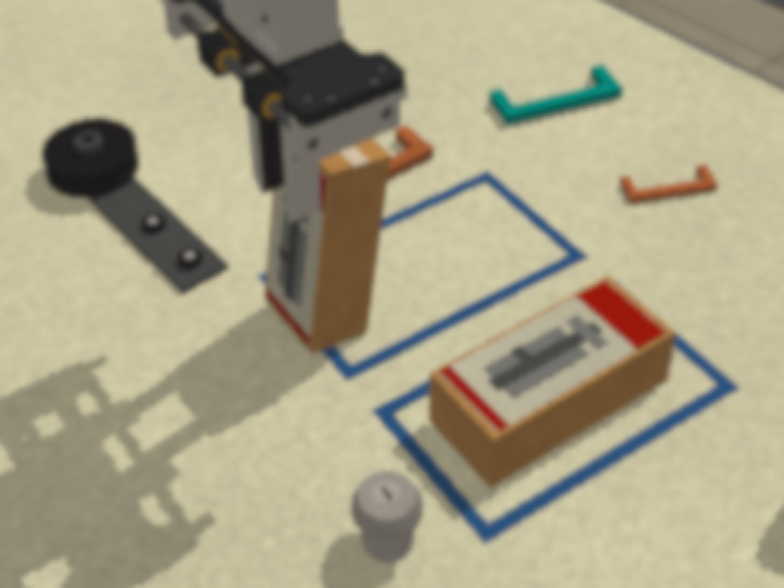

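Viewed 8. The carton leans about 8°, with its front bottom edge still at (365,335), so it is tipping and not sliding. Continuing slowly past balance.

```bash
python3 -m jog '[{"grip":3,"dx":0,"dy":0,"dz":-0.3,"spin":0},{"grip":3,"dx":0,"dy":0,"dz":-0.6,"spin":0},{"grip":3,"dx":0,"dy":0,"dz":-0.9,"spin":0},{"grip":3,"dx":0,"dy":0,"dz":-1.2,"spin":0},{"grip":3,"dx":0,"dy":0,"dz":-1.5,"spin":0},{"grip":3,"dx":0,"dy":0,"dz":-1.75,"spin":0},{"grip":3,"dx":0,"dy":0,"dz":-2.0,"spin":0},{"grip":3,"dx":0,"dy":0,"dz":-2.2,"spin":0},{"grip":3,"dx":0,"dy":0,"dz":-2.4,"spin":0},{"grip":3,"dx":0,"dy":0,"dz":-2.6,"spin":0},{"grip":3,"dx":0,"dy":0,"dz":-2.8,"spin":0},{"grip":3,"dx":0,"dy":0,"dz":-3,"spin":0},{"grip":3,"dx":0,"dy":0,"dz":-3.2,"spin":0},{"grip":3,"dx":0,"dy":0,"dz":-3.2,"spin":0},{"grip":3,"dx":0,"dy":0,"dz":-3.2,"spin":0},{"grip":3,"dx":0,"dy":0,"dz":-3.2,"spin":0}]'
python3 - <<'E'
from h import *
c=cam('side'); save(c,'side3.png',(180,170,460,380),2.8)
E
```

```text
clock: 12.22
eef_pos: [524.4, -53.5, 125.0]
eef_rot: [-1.571, -0.0, 1.41]
wrist_force: [0.7, -0.1, 0.1]
finger_gap: 30.2
```

View pics/side3.png

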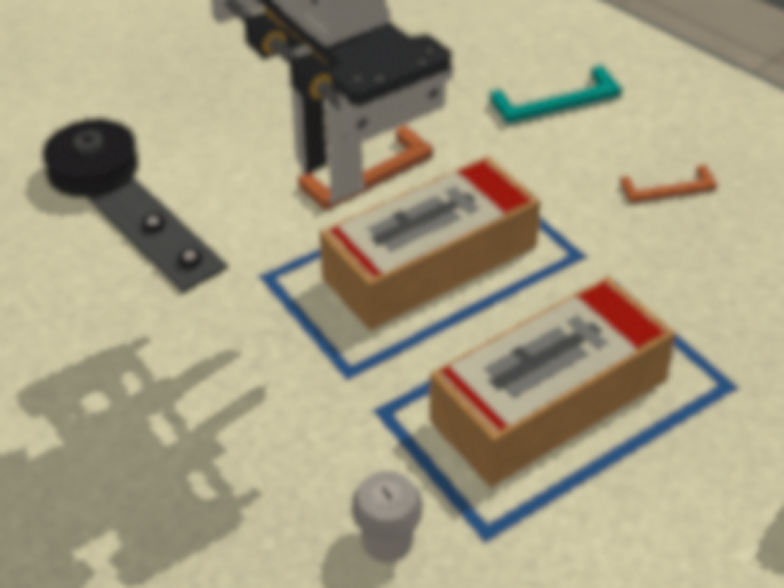

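Viewed 9. The carton has come down label up and looks to be inside the tape. Backing off to check from above.

```bash
python3 -m jog '[{"grip":3,"dx":0,"dy":-2,"dz":5,"spin":0},{"grip":3,"dx":0,"dy":-5,"dz":10,"spin":0},{"grip":3,"dx":0,"dy":-8,"dz":15,"spin":0},{"grip":3,"dx":4,"dy":-8,"dz":18,"spin":0},{"grip":3,"dx":9,"dy":-8,"dz":18,"spin":0},{"grip":3,"dx":14,"dy":-8,"dz":18,"spin":0},{"grip":3,"dx":14,"dy":-8,"dz":18,"spin":0},{"grip":3,"dx":14,"dy":-8,"dz":18,"spin":0}]'
python3 - <<'E'
from h import *
c=cam('top'); save(c,'top3.png',(215,100,445,300),3.4)
E
```

```text
clock: 13.28
eef_pos: [368.9, 113.1, 204.8]
eef_rot: [-1.571, 0.0, 1.411]
wrist_force: [-0.6, -0.4, -0.2]
finger_gap: 29.9
```

View pics/top3.png

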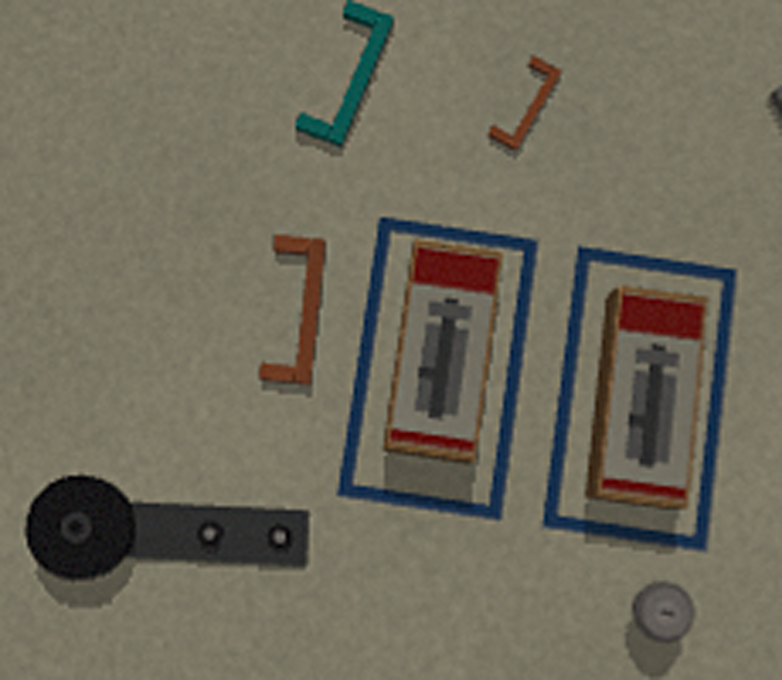

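Viewed 10. Everything looks right. One numeric check of the margins, then I hand it in.

Run:
```python
from h import *
c=cam('top')
f=lambda L: np.array([(215+x/3.4-.35,100+y/3.4-.35) for x,y in L])
print('carton',loc(ray(c,f([(413,241),(501,252),(474,461),(386,449)]),46)).round(0).tolist())
print('handle',loc(ray(c,f([(326,240),(309,383)]),12)).round(0).tolist())
s=monitor.read_state(); print(s['clock'],s['wrist_force'])
ticket.sign_off()
```

```text
carton [[79.0, 33.0], [81.0, -30.0], [-68.0, -31.0], [-69.0, 31.0]]
handle [[78.0, 96.0], [-28.0, 92.0]]
13.375 [ 0.4262245  -0.15779441  0.05269047]
the job is handed in; nothing more can be done
```

The job is done and handed in at 13.4 s, with no grasping or pinching. I pushed the larger copper handle sideways out of the outline with two open fingertips. I then pushed high on the label face of the carton until it tipped over.

Last checks, in outline coordinates:
- **Carton:** it lies label up at x −69 to 81 mm and y −31 to 33 mm. That is inside the 190 × 100 mm outline with at least 14 mm to spare.
- **Handle:** it is flat on the bare shelf with its nearest edge at y of about 92 mm, roughly 30 mm past the outer edge of the tape.
- **Other goods:** the neighbour, roller, cylinder and both look-alike handles look unmoved in the final top view. I checked these by eye only, not by measurement.
- **Forces:** the wrist force read about 1 N or less each time I checked, and the robot is touching nothing.

The only check that failed was my first measurement of the tape outline, which picked up some of the neighbour's tape. I redid it from the corners before moving anything.

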